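Close up the annealing kiln

ROBOT

A 6-joint arm with a two-finger parallel gripper is mounted at the origin on the work surface. World frame = base frame: x ahead of the robot, y to its left, z up, the work surface at z = 0. Lengths are in mm, angles in rad, forces in N, time in s.
With the tool pointing down it reaches from about 350 to 775 mm from the base axis. Payload 7.3 kg.
Tool frame: the origin (TCP) lies on the centre line of the jaws, within the pads' length; the fingertips stand 22 mm ahead of it and the grasp point (between the pads) lies 3 mm ahead of it; z points along the fingers, y is the direction in which the jaws open and shut (so a half turn about z gives the same grasp; the last joint's range is limited). The gripper opens to 92 mm and grips with 3 to 60 N. Pads are 19 mm wide; open, the fingers measure 130 mm over their backs; the gripper's body (75 mm by 190 mm) begins 47 mm behind the grasp point.
Start: joints at [-1.257, 0.342, 1.524, -0, 1.275, -0.146], TCP at [233.003, -470.483, 226.941] pointing down, gripper open.
Joint ranges: [-2.53, 2.53], [-0.77, 2.02], [0.04, 2.7], [-1, 4.14], [0.28, 2.66], [-3.11, 3.11]. Speed limits (rad/s): [2.57, 2.57, 3.14, 3.14, 3.14, 3.14].

INTERFACE

Orientations are given as [roll, pitch, yaw] about the fixed x, y, z axes, in that order (R = Rz(yaw) Ry(pitch) Rx(roll)).
In Python, from plant import bot gives the robot as it stands.
- The arm moves only by the tool play_rows, never from a script. Its argument "moves" is one flat list of numbers, 5 for each row, row after row: the closure in counts, from 0 (fully open) to 255 (shut), then the shift along the tool's x, y, z in mm, then the turn about the tool's z in degrees. A call has 1 to 8 rows; each row is the pose to reach, as a shift and turn from the pose commanded when the call began, along the tool's axes at that moment; what a row does not reach only later rows make up. A row lasts 1/12 s, in which the tool goes at most 41.7 mm and 7.16 degrees, less where a joint would pass 70% of its speed; a pose out of reach is approached as far as the arm can. A call with a gripper value outside its range is refused whole. The fingers move at their own pace and stop on an object; the grip force is fixed at half the most. Time passes only in rows, so rows that repeat a pose let the fingers close. It gives the time, the measured TCP pose, the force and the opening at its end, in the units of the state.
- bot.get_obs(): the state, without advancing time (a new reading comes with each control period).
- bot.capture(name): name is "scene" or "top" or "wrist"; returns a dict with "color" (384x512x3 uint8, red, green, blue), "fx", "fy", "cx", "cy" (pixels), "world_to_cam" (4x4, takes a point from world to camera coordinates); the wrist camera has in their place "T_tool_cam" (4x4, takes a point from camera to tool coordinates, whose origin is the TCP and whose axes are the flange's). Camera axes: x right, y down, z forward; pixel columns grow to the right and rows downward; lengths in mm; the calibration is good to about 2 mm. A picture is of the moment at which its call begins: read the wrist's pose just before it. There is no depth.
- bot.close_job(): hands the job in, once; it reports no verdict.
The state is a dict: "time": time; "joint_positions": joint angles; "dq": joint speeds; "tau": joint torques, N m; "tool_pos": TCP position; "tcp_rot": TCP orientation; "contact_force": force on the tool from outside, world axes, zero at the start; "moment": the same for the moment, N m; "grip_width": finger opening in mm.
Only numpy, scipy, OpenCV 4.12 (cv2) and the standard library are available. Lean on these libraries where they do the work, as an engineer would, in place of code of your own. Each camera call takes 0.05 s, during which the arm holds its last target.

TASK

Close up the little bench-top kiln with your fingertips: push its front door fully shut, and push the loose brick cover along its rails on the roof until it rests against the stop and covers the vent hole. Either may be done first. Only push: do not grip or lift the cover, and leave the other things on the bench where they are.

Things in the scene. Friction and masses are not known exactly. Their poses are not given: they have to be found in the camera images.
- kiln: (All sizes in mm.) Grey bench-top kiln, fixed, 220 deep (its x) by 240 wide (its y), flat roof 220 above the bench. Origin: centre of its underside, on the bench. Its front (-x side, toward the robot) has the hinged door. On its right flank (y -120 to -170) is a dark controller box, 170 high.
- vent (a point): Centre of the vent hole in the roof, level with the roof (kiln frame x -35, y 50, z 220); hole 40 (x) by 50 (y). It lies between two steel rails, 12 high and 8 wide, that run along the kiln's y from y -105 to 105, inner faces at x -73 and 3. A steel stop bar, 12 high, joins the rails at the left (+y) end, its inner face 40 beyond this point.
- kiln_door (a joint): Angle of the front door, rad: 0 = shut, grows as it opens toward the robot about its left (+y) edge (limit 1.4). Aluminium slab 200 wide, 25 thick, z 50 to 215; shut, its outer face is at kiln x -135, y 100 to -100. Stays where left; light friction, about 2 N at the free edge. A vertical bar handle is low on it, 180 from the hinge, z 65 to 140, 30 off the face; above it the face is bare.
- door_hinge (a point): Point on the door's vertical hinge axis at the door's top (kiln frame x -110, y 100, z 215). The axis runs along the door's inner face edge: the outer face lies 25 from it.
- door_corner (a point): Upper corner of the door's outer face at the free edge, 200 along the face from the hinge edge, at z 215. It moves with the door.
- cover_mid (a point): Centre of the vent cover's slab: loose pale firebrick 70 (kiln x) by 80 (y) by 16 thick, 0.2 to 0.4 kg, lying on the roof between the rails with 3 play each side; this point is 8 above the roof. A dark knob 22 across and 20 high stands on its centre. It starts right (-y) of the hole; home, against the stop, it is centred over the vent.
- rod_pot_mid (a point): White round pot 72 across, 100 high, with glass rods standing in it up to about 265 above the bench; loose, to be left alone. Point on its axis, 50 above the bench.
- frit_jar_mid (a point): Amber jar with steel cap, 56 across, 75 high; loose, to be left alone. Point at half height on its axis.
- paddle_mid (a point): Shaping paddle lying on the bench, 223 long, 20 thick at most, wooden handle to its -x (110 from this point) and a dark 75 by 50 blade to its +x (ends 113 from this point); loose, to be left alone. Point where the handle meets the shank, 10 above the bench.
Things that resemble listed ones, but are neither listed nor needed, are in the scene too. What is meant by the part that bears cover_mid is not pink or red, and is the larger of those in its own colour.

How it is judged:
By the outcome, as a careful person would: the job done as asked, in the order asked, and still so for the second after the job is handed in, with the robot touching nothing.
It also fails if it takes over 51 s, if anything falls off the work surface, if the arm or the gripper's body presses on something with over 40 N, if the wrist force passes 120 N, or if a joint passes its speed limit or range.

## Working session

There is one attempt and no reset: what is moved stays moved. The work goes in short steps, Python scripts to look and compute and a tool call to move; the robot and the scene stay as the last step left them, time stands still between calls to the robot, and variables do not carry over. Pictures are saved under pics/ and viewed, and the job is handed in when it is done.

Besides the shell and the picture viewer there is one more tool, called after "Emit:" as name(argument=value, ...) on one line, values as JSON. play_rows: Moves the arm, as the interface text tells. Its arguments: {"type":"object","properties":{"moves":{"type":"array","items":{"type":"number"}}},"required":["moves"]}

```bash
mkdir -p pics; ls; cat > h.py <<'E'
import numpy as np, cv2
from plant import bot
def snap(n,f,scale=1,crop=None):
    c=bot.capture(n); im=cv2.cvtColor(c["color"],cv2.COLOR_RGB2BGR)
    cv2.imwrite(f"pics/{f}_raw.png",im)
    import pickle; pickle.dump(c,open(f"pics/{f}.pkl","wb"))
    if crop: x0,y0,x1,y1=crop; im=im[y0:y1,x0:x1]
    if scale!=1: im=cv2.resize(im,None,fx=scale,fy=scale,interpolation=cv2.INTER_CUBIC)
    cv2.imwrite(f"pics/{f}.png",im); return c
def load(f):
    import pickle; return pickle.load(open(f"pics/{f}.pkl","rb"))
def proj(c,P):
    P=np.atleast_2d(np.array(P,float)); M=c["world_to_cam"]
    q=P@M[:3,:3].T+M[:3,3]; return np.c_[c["fx"]*q[:,0]/q[:,2]+c["cx"],c["fy"]*q[:,1]/q[:,2]+c["cy"]]
def onplane(c,uv,z):
    M=np.linalg.inv(c["world_to_cam"]); d=M[:3,:3]@np.array([(uv[0]-c["cx"])/c["fx"],(uv[1]-c["cy"])/c["fy"],1]); o=M[:3,3]
    return o+d*(z-o[2])/d[2]
E
python3 - <<'E'
from h import *
print(bot.get_obs())
for n in("scene","top"): 
    c=snap(n,n+"1",1.5); print(n,c["fx"],c["cx"],c["cy"],np.round(np.linalg.inv(c["world_to_cam"]),3).tolist())
E
```

```text
pics
{'time': 0.0, 'joint_positions': array([-1.25703276e+00,  3.42751149e-01,  1.52501803e+00,  2.11986015e-05,
        1.27537974e+00, -1.45997073e-01]), 'dq': array([ 1.00124339e-03, -4.38157840e-05, -1.45697844e-05,  1.13166439e-03,
       -1.59324149e-03, -5.40183188e-04]), 'tau': array([ 1.27303123e-03, -4.31237090e+01, -2.44217956e+01,  7.18262047e-02,
        5.59492351e-02, -1.44049159e-04]), 'tool_pos': array([ 232.86229183, -470.08459459,  226.22984947]), 'tcp_rot': array([-3.14005589e+00, -2.46459124e-04,  4.59754264e-01]), 'contact_force': array([ 0.08711714,  0.55860573, -0.39305491]), 'moment': array([ 0.02617949,  0.02618099, -0.0146379 ]), 'grip_width': 91.69842822418795}
scene 407.83091547598343 253.15913075774736 188.32011319707595 [[0.394, 0.789, -0.472, 1057.013], [0.919, -0.34, 0.199, -159.14], [-0.004, -0.512, -0.859, 931.668], [0.0, 0.0, 0.0, 1.0]]
top 398.5022720423985 254.7899212776088 195.88467409555864 [[-0.006, -0.997, 0.076, 536.658], [-1.0, 0.004, -0.02, 28.396], [0.02, -0.076, -0.997, 1151.127], [0.0, 0.0, 0.0, 1.0]]
```

View pics/scene1.png

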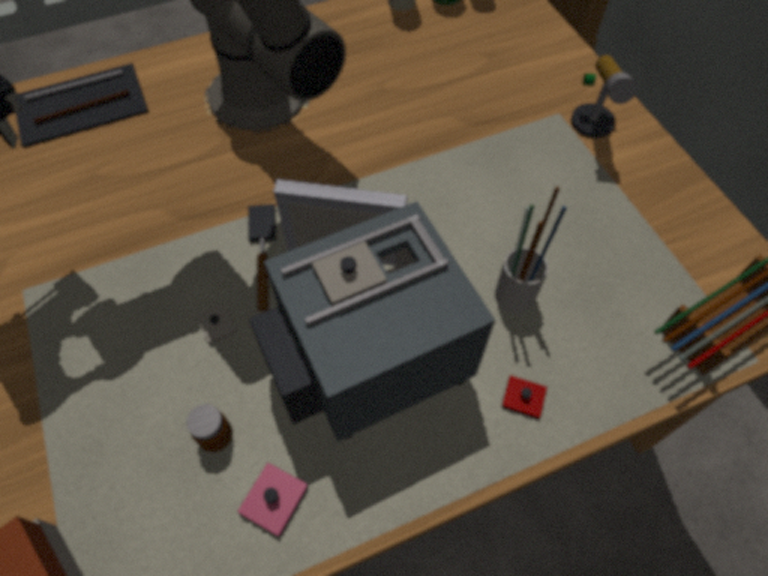

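View pics/top1.png

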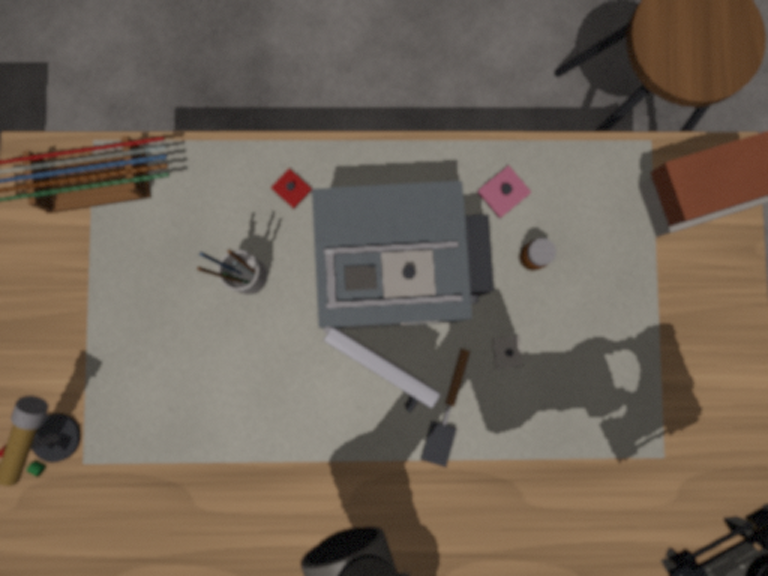

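```bash
python3 - <<'E'
from h import *
im=cv2.imread("pics/top1_raw.png")[110:320,195:395]; cv2.imwrite("pics/topc.png",cv2.resize(im,None,fx=3.8,fy=2.85*0+2.85,interpolation=cv2.INTER_CUBIC)) if 0 else cv2.imwrite("pics/topc.png",cv2.resize(im,None,fx=2.8,fy=2.8,interpolation=cv2.INTER_CUBIC))
im=cv2.imread("pics/scene1_raw.png")[110:290,155:335]; cv2.imwrite("pics/scenec.png",cv2.resize(im,None,fx=3.2,fy=3.2,interpolation=cv2.INTER_CUBIC))
E
```

```text
(no output)
```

View pics/topc.png

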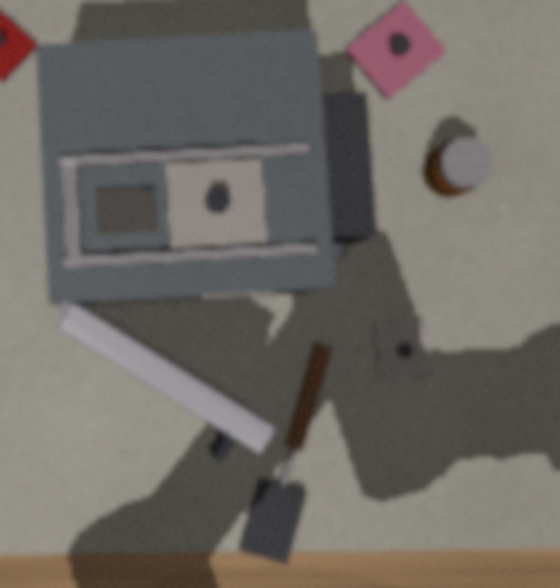

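View pics/scenec.png

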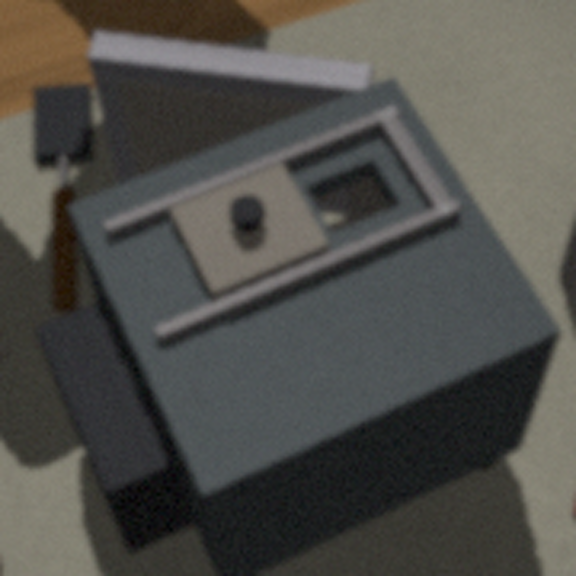

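```bash
cat > fit.py <<'E'
from h import *
from scipy.optimize import least_squares
T=load("top1");S=load("scene1")
t=lambda u,v:np.array([u/2.8+195,v/2.8+110]); s=lambda u,v:np.array([u/3.2+155,v/3.2+110])
def K(p,P):
    c,si=np.cos(p[2]),np.sin(p[2]); P=np.atleast_2d(np.array(P,float))
    return np.c_[p[0]+c*P[:,0]-si*P[:,1],p[1]+si*P[:,0]+c*P[:,1],P[:,2]]
def D(a,u,n,z): # along, outward
    return [-110-np.sin(a)*u-np.cos(a)*n,100-np.cos(a)*u+np.sin(a)*n,z]
def pts(p):
    k=[[110,120,220],[110,-120,220],[-110,-120,220],[-110,120,220]]
    d=[D(p[3],200,25,215),D(p[3],200,0,215),D(p[3],0,0,215),D(p[3],0,25,215)]
    y=p[4]; cv=[[0,y+40,236],[0,y-40,236],[-70,y-40,236],[-70,y+40,236],[-35,y,256]]
    r=[[-77,-105,232],[7,-105,232]]
    return K(p,k+d+cv+r)
obsT=[t(38,46),t(316,32),t(332,285),t(50,303),t(265,455),t(275,433),t(72,305),t(62,322),t(166,165),t(264,160),t(267,243),t(172,249),t(218,190),t(316,248),t(308,147)]
obsS=[s(556,330),s(205,492),s(70,208),s(395,80),s(92,52),s(95,32),s(370,66),s(368,86),s(328,242),s(215,295),s(170,210),s(288,165),s(247,205),s(106,223),s(160,330)]
def res(p):
    P=pts(p); return np.r_[(proj(T,P)-obsT).ravel(),(proj(S,P)-obsS).ravel()]
if __name__=="__main__":
    f=least_squares(res,[560,0,0,0.6,-30],loss='soft_l1',f_scale=1.5)
    print(f.x); r=f.fun.reshape(2,-1,2); print(np.round(res(f.x).reshape(2,-1,2),1).tolist())
    print(np.round(pts(f.x),0).tolist()); np.save("p.npy",f.x)
    print("paddle",[np.round(onplane(T,t(*q),10)) for q in [(320,345),(293,450),(265,560)]])
E
python3 fit.py
```

```text
[ 6.73141306e+02 -3.62338360e+00  5.34933499e-02 -5.66170750e+00
 -2.42419327e+01]
[[[-1.7, -1.3], [-0.3, -1.6], [0.5, 0.1], [-1.2, -0.3], [-2.5, -0.0], [-0.4, -1.4], [-0.4, -1.5], [-2.6, 1.5], [-0.7, -1.3], [-1.3, -1.4], [-0.3, -1.0], [-1.0, -1.2], [-0.5, 2.8], [-0.3, -0.7], [0.0, -0.5]], [[1.4, -0.5], [-1.1, 0.7], [-1.6, -1.1], [-1.1, -1.8], [0.3, -8.1], [-3.4, 6.6], [-1.4, 7.2], [0.8, -7.8], [-0.0, -0.0], [-1.4, -1.0], [-1.3, -1.5], [-2.6, -1.8], [-0.8, 0.4], [-1.1, 0.5], [-1.9, 0.2]]]
[[777.0, 122.0, 220.0], [789.0, -118.0, 220.0], [570.0, -129.0, 220.0], [557.0, 110.0, 220.0], [429.0, -65.0, 215.0], [450.0, -78.0, 215.0], [558.0, 90.0, 215.0], [537.0, 104.0, 215.0], [672.0, 12.0, 236.0], [677.0, -68.0, 236.0], [607.0, -72.0, 236.0], [602.0, 8.0, 236.0], [639.0, -30.0, 256.0], [602.0, -113.0, 232.0], [686.0, -108.0, 232.0]]
paddle [array([ 516., -150.,   10.]), array([ 410., -121.,   10.]), array([301., -91.,  10.])]
```

```bash
sed -i 's/s(92,52),s(95,32),s(370,66),s(368,86)/s(95,32),s(92,52),s(368,86),s(370,66)/; s/t(218,190)/t(218,197)/; s/\[560,0,0,0.6,-30\]/[673,-4,0.05,0.6,-25]/' fit.py; python3 fit.py
python3 - <<'E'
from fit import *
p=np.load("p.npy")
vent=K(p,[[-35,50,220],[-35,p[4],228],[-35,10,228]]);print(vent)
print("pot", onplane(T,(238/1.5,270/1.5),100))
E
```

```text
[ 6.73127290e+02 -3.56494185e+00  5.21189615e-02  6.18196538e-01
 -2.43232960e+01]
[[[-1.7, -1.3], [-0.2, -1.6], [0.4, 0.2], [-1.3, -0.3], [-2.5, -0.2], [-0.4, -1.5], [-0.4, -1.5], [-2.6, 1.5], [-0.7, -1.3], [-1.3, -1.4], [-0.4, -1.0], [-1.0, -1.2], [-0.5, 0.3], [-0.4, -0.6], [0.0, -0.4]], [[1.4, -0.5], [-1.2, 0.7], [-1.5, -1.2], [-1.0, -1.7], [-0.6, -1.7], [-2.4, 0.5], [-0.6, 1.0], [0.3, -1.5], [-0.0, -0.0], [-1.4, -1.0], [-1.3, -1.5], [-2.6, -1.8], [-0.8, 0.4], [-1.0, 0.4], [-1.9, 0.1]]]
[[777.0, 122.0, 220.0], [789.0, -118.0, 220.0], [570.0, -129.0, 220.0], [557.0, 111.0, 220.0], [430.0, -65.0, 215.0], [451.0, -78.0, 215.0], [558.0, 91.0, 215.0], [537.0, 104.0, 215.0], [672.0, 12.0, 236.0], [676.0, -68.0, 236.0], [607.0, -71.0, 236.0], [602.0, 8.0, 236.0], [639.0, -30.0, 256.0], [602.0, -112.0, 232.0], [686.0, -108.0, 232.0]]
paddle [array([ 516., -150.,   10.]), array([ 410., -121.,   10.]), array([301., -91.,  10.])]
[[635.5700473   44.54382596 220.        ]
 [639.44194681 -29.67854747 228.        ]
 [637.65386205   4.59814139 228.        ]]
pot [660.34983958 260.71653879 100.        ]
```

```bash
cat > tgt.py <<'E'
from fit import *
p=np.load("p.npy")
def shift(w,o=None):
    o=o or bot.get_obs(); y=o["tcp_rot"][2]; d=np.array(w)-o["tool_pos"]
    ex=np.array([np.cos(y),np.sin(y)]); ey=np.array([np.sin(y),-np.cos(y)])
    return np.round([d[:2]@ex,d[:2]@ey,-d[2]],1), round(np.degrees(y-p[2]),2)
def kin(o=None):
    o=o or bot.get_obs(); d=o["tool_pos"][:2]-p[:2]; c,s=np.cos(p[2]),np.sin(p[2])
    return np.round([c*d[0]+s*d[1],-s*d[0]+c*d[1],o["tool_pos"][2],np.degrees(o["tcp_rot"][2]-p[2])],1)
E
python3 - <<'E'
from tgt import *
w=K(p,[[-35,-98,320]])[0]; print(w,shift(w))
E
```

```text
[ 643.28016188 -103.25520696  320.        ] (array([ 530.6, -146.6,  -93.7]), np.float64(23.36))
```

Emit:
play_rows(moves=[255,0,0,-40,0,255,0,0,-80,0,255,35,-10,-94,0,255,73,-20,-94,0,255,111,-31,-94,5,255,149,-41,-94,10,255,187,-51,-94,15,255,225,-62,-94,20])

```text
time: 0.77
tool_pos: [408.1, -313.6, 320.7]
tcp_rot: [-3.141, 0.0, 0.106]
contact_force: [0.4, 0.1, -0.4]
grip_width: 42.7
```

```bash
python3 - <<'E'
from tgt import *
print(shift(K(p,[[-35,-98,320]])[0]),kin())
E
```

```text
(array([ 256.1, -184.2,    0.7]), np.float64(3.09)) [-280.8 -295.8  320.7    3.1]
```

Emit:
play_rows(moves=[255,32,-23,0,3.1,255,64,-46,0,3.1,255,96,-69,0,3.1,255,128,-92,0,3.1,255,160,-115,0,3.1,255,192,-138,0,3.1,255,224,-161,0,3.1,255,256,-184,0,3.1])

```text
time: 1.43
tool_pos: [642.2, -102.2, 320.4]
tcp_rot: [-3.141, 0.001, 0.057]
contact_force: [0.2, -0.4, -0.2]
grip_width: 0.1
```

```bash
python3 - <<'E'
from tgt import *
print(shift(K(p,[[-35,-98,320]])[0]),kin())
snap("top","top2",2,(195,110,395,320)); snap("scene","scene2",2,(100,60,380,300));snap("wrist","w2",1.5)
print(kin(),bot.get_obs()["grip_width"])
E
```

```text
(array([1. , 1.1, 0.4]), np.float64(0.27)) [-3.600e+01 -9.690e+01  3.204e+02  3.000e-01]
[-35.8 -96.2 318.8   0.5] 0.3480914706636601
```

View pics/w2.png

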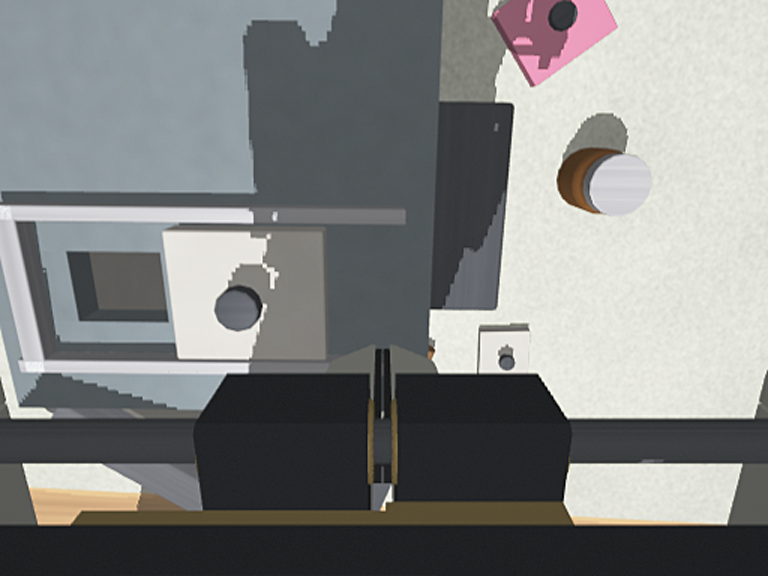

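View pics/scene2.png

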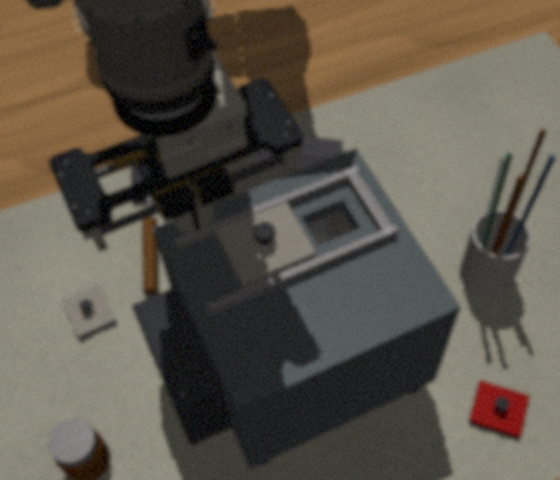

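```bash
python3 - <<'E'
from tgt import *
from scipy.spatial.transform import Rotation as R
c=load("w2"); o=bot.get_obs()
# pose at capture approx now
A=np.eye(4);A[:3,:3]=R.from_euler('xyz',o["tcp_rot"]).as_matrix();A[:3,3]=o["tool_pos"]
for nm,AA in (("now",A),):
    c["world_to_cam"]=np.linalg.inv(AA@c["T_tool_cam"])
    for uv,z in [((163,229),236),((326,229),236),((327,360),236),((178,360),236),((238,302),256),((405,210),232)]:
        q=onplane(c,(uv[0]/1.5,uv[1]/1.5),z); print(uv,np.round(q,1),np.round(K([0,0,-p[2]],[q-[p[0],p[1],0]])[0],1))
    print(c["T_tool_cam"].round(2).tolist())
    # project tool tip box
    Tc=np.linalg.inv(c["T_tool_cam"])
    for P in [(9.5,19,22),(9.5,-19,22),(9.5,19,-20),(9.5,-19,-20),(9.5,50,-44)]:
        q=Tc[:3,:3]@P+Tc[:3,3]; print(P,1.5*(c["fx"]*q[0]/q[2]+c["cx"]),1.5*(c["fy"]*q[1]/q[2]+c["cy"]))
E
```

```text
(163, 229) [671.5   8.1 236. ] [ -1.1  11.7 236. ]
(326, 229) [676.2 -72.3 236. ] [ -0.5 -68.9 236. ]
(327, 360) [605.2 -74.7 236. ] [-71.6 -67.5 236. ]
(178, 360) [600.4   5.3 236. ] [-72.2  12.6 236. ]
(238, 302) [642.7 -33.6 256. ] [-32.  -28.5 256. ]
(405, 210) [ 687.3 -110.8  232. ] [   8.6 -107.9  232. ]
[[-0.0, -0.95, -0.3, 80.45], [1.0, -0.0, -0.0, 0.84], [0.0, -0.3, 0.95, -158.52], [0.0, 0.0, 0.0, 1.0]]
(9.5, 19, 22) 428.65445673170933 323.6210042067544
(9.5, -19, 22) 331.7514119771786 323.7328529795729
(9.5, 19, -20) 440.8232339945863 373.16159665739747
(9.5, -19, -20) 318.5816278527635 373.2919988310904
(9.5, 50, -44) 568.4320282580743 415.0314916433642
```

Emit:
play_rows(moves=[255,1,1,30,0.3,255,1,1,50,0.3,255,1,1,60,0.3,255,1,1,66,0.3,255,1,1,70,0.3,255,1,1,70,0.3])

```text
time: 2.08
tool_pos: [642.1, -105.4, 251.2]
tcp_rot: [3.141, -0.0, 0.051]
contact_force: [-0.4, -0.8, 0.3]
grip_width: 0.2
```

```bash
python3 - <<'E'
from tgt import *
print(kin(),bot.get_obs()["contact_force"])
E
```

```text
[-3.630e+01 -1.001e+02  2.512e+02 -1.000e-01] [-0.40668457 -0.78798622  0.34476518]
```

Emit:
play_rows(moves=[255,1,-6,2,0,255,1,-11,2,0,255,1,-16,2,0,255,1,-21,2,0,255,1,-26,2,0,255,1,-31,2,0,255,1,-36,2,0,255,1,-40,2,0])

```text
time: 2.75
tool_pos: [641.2, -64.1, 249.0]
tcp_rot: [3.142, -0.0, 0.052]
contact_force: [-0.5, 0.2, 0.6]
grip_width: 0.8
```

```bash
python3 - <<'E'
from tgt import *
print(kin(),bot.get_obs()["contact_force"])
snap("scene","scene3",3,(150,100,330,260))
E
```

```text
[-35.  -58.8 249.   -0. ] [-0.48862335  0.21903881  0.61528757]
```

View pics/scene3.png

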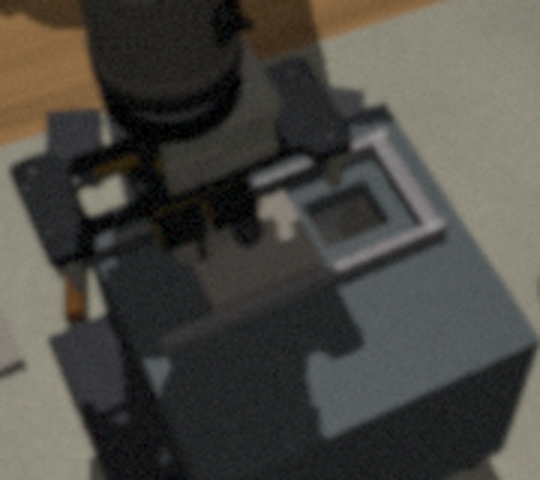

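```bash
python3 - <<'E'
from tgt import *
for y in (-24,-10,0,10): print(y,proj(S,K(p,[[0,y+40,236],[0,y-40,236]])).round(1).tolist())
snap("wrist","w3",1.5)
E
```

```text
-24 [[257.6, 185.5], [220.9, 201.1]]
-10 [[263.9, 182.9], [227.4, 198.3]]
0 [[268.3, 181.0], [232.1, 196.4]]
10 [[272.7, 179.1], [236.7, 194.4]]
```

View pics/w3.png

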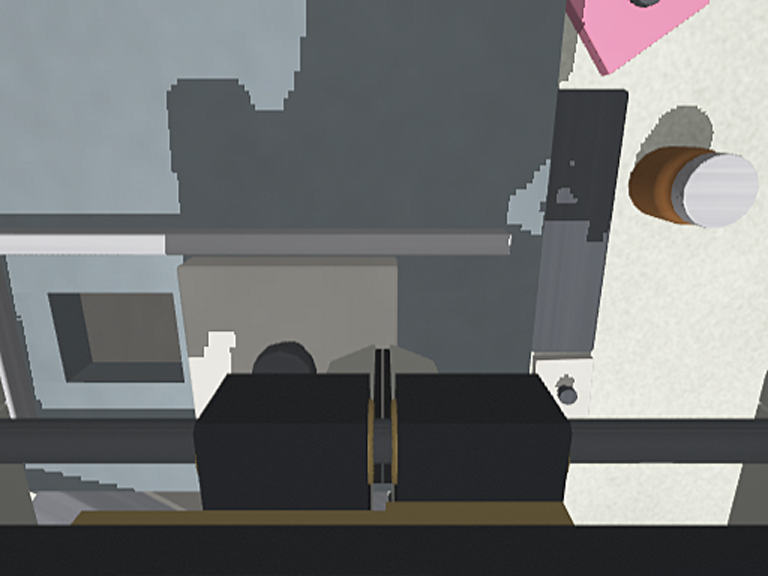

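```bash
python3 - <<'E'
from tgt import *
from scipy.spatial.transform import Rotation as R
c=load("w3"); o=bot.get_obs(); print(kin(o))
A=np.eye(4);A[:3,:3]=R.from_euler('xyz',[np.pi,0,p[2]]).as_matrix();A[:3,3]=o["tool_pos"]
c["world_to_cam"]=np.linalg.inv(A@c["T_tool_cam"])
for uv,z in [((179,264),236),((398,264),236),((285,358),256),((510,243),232),((49,293),220)]:
    q=onplane(c,(uv[0]/1.5,uv[1]/1.5),z); print(uv,np.round(K([0,0,-p[2]],[q-[p[0],p[1],0]])[0],1))
Tc=np.linalg.inv(c["T_tool_cam"])
for P in [(9.5,0,22),(-9.5,0,22),(9.5,10,22),(9.5,19,0),(9.5,19,-20)]:
    q=Tc[:3,:3]@P+Tc[:3,3]; print(P,1.5*(c["fx"]*q[0]/q[2]+c["cx"]),1.5*(c["fy"]*q[1]/q[2]+c["cy"]))
E
cat > /dev/null; python3 -c "
import cv2
im=cv2.imread('pics/w3_raw.png')[210:300,190:330];cv2.imwrite('pics/w3c.png',cv2.resize(im,None,fx=5,fy=5,interpolation=cv2.INTER_CUBIC))"
```

```text
[-35.  -58.7 249.    0. ]
(179, 264) [  1.1  13.4 236. ]
(398, 264) [  1.  -65.2 236. ]
(285, 358) [-26.4 -26.8 256. ]
(510, 243) [   7.7 -105.8  232. ]
(49, 293) [-15.   73.6 220. ]
(9.5, 0, 22) 380.1857244513646 323.69781438308956
(-9.5, 0, 22) 380.3007940446277 367.6267008259604
(9.5, 10, 22) 405.6874012925385 323.6683538467869
(9.5, 19, 0) 434.3072818703604 346.72071215528746
(9.5, 19, -20) 440.8056605427665 373.1881682851707
```

View pics/w3c.png

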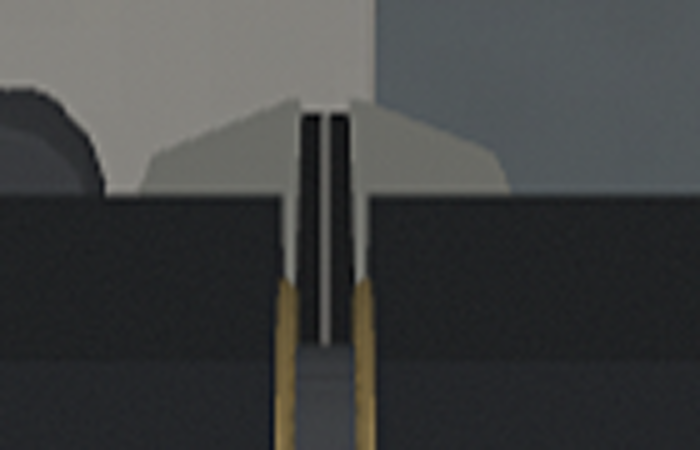

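Emit:
play_rows(moves=[255,0,-3,0,0,255,0,-6,0,0,255,0,-9,0,0,255,0,-12,0,0,255,0,-15,0,0,255,0,-18,0,0,255,0,-21,0,0,255,0,-24,0,0])

```text
time: 3.52
tool_pos: [640.0, -40.8, 249.0]
tcp_rot: [3.141, -0.0, 0.051]
contact_force: [0.2, -1.3, -0.2]
grip_width: 0.4
```

```bash
python3 - <<'E'
from tgt import *
print(kin(),bot.get_obs()["contact_force"])
snap("wrist","w4",1.5)
E
```

```text
[-3.50e+01 -3.55e+01  2.49e+02 -1.00e-01] [ 0.16312479 -1.26822192 -0.20128071]
```

View pics/w4.png

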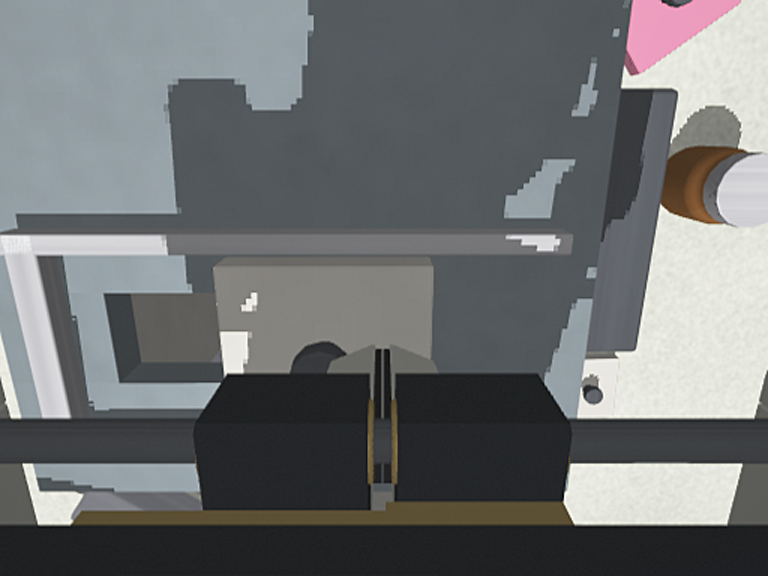

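Emit:
play_rows(moves=[255,0,-4,0,0,255,0,-8,0,0,255,0,-12,0,0,255,0,-16,0,0,255,0,-20,0,0,255,0,-24,0,0,255,0,-28,0,0,255,0,-32,0,0])

```text
time: 4.23
tool_pos: [638.3, -8.5, 248.9]
tcp_rot: [3.141, -0.0, 0.051]
contact_force: [-0.6, -2.2, 0.3]
grip_width: 0.4
```

Emit:
play_rows(moves=[255,0,-4,0,0,255,0,-8,0,0,255,0,-12,0,0,255,0,-16,0,0,255,0,-19,0,0,255,0,-22,0,0,255,0,-25,0,0,255,0,-27,0,0])

```text
time: 4.9
tool_pos: [637.0, 18.3, 249.0]
tcp_rot: [3.141, -0.0, 0.051]
contact_force: [0.7, -2.3, 1.2]
grip_width: 0.3
```

```bash
python3 - <<'E'
from tgt import *
print(kin(),bot.get_obs()["contact_force"])
snap("wrist","w5",1.5)
E
```

```text
[-35.   23.7 249.   -0. ] [ 0.73830235 -2.3375305   1.1961753 ]
```

View pics/w5.png

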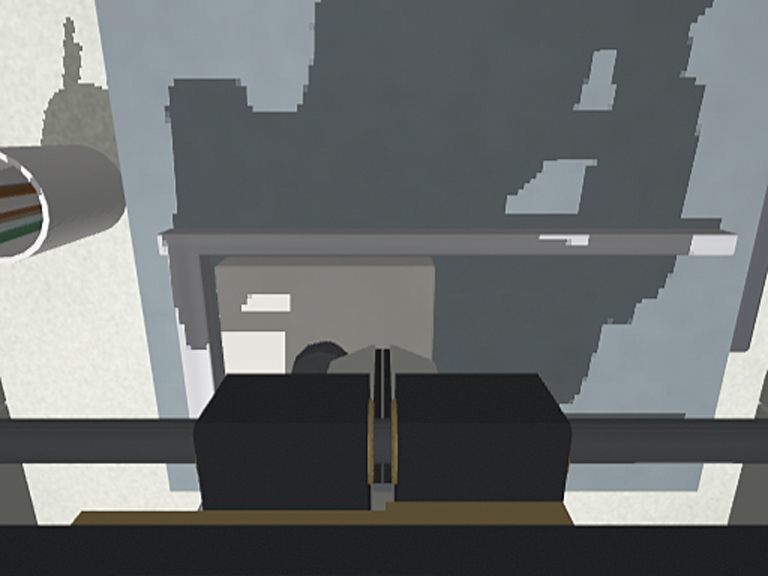

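Emit:
play_rows(moves=[255,0,-2,0,0,255,0,-4,0,0,255,0,-5,0,0,255,0,-5,0,0])

```text
time: 5.28
tool_pos: [636.7, 23.2, 249.0]
tcp_rot: [3.142, -0.0, 0.051]
contact_force: [0.8, -2.7, 3.2]
grip_width: 0.3
```

Emit:
play_rows(moves=[255,0,-1,0,0,255,0,-1,0,0])

```text
time: 5.45
tool_pos: [636.7, 24.0, 249.0]
tcp_rot: [3.141, -0.0, 0.051]
contact_force: [1.0, -3.5, 3.1]
grip_width: 0.4
```

Emit:
play_rows(moves=[255,0,-1,0,0,255,0,-1,0,0])

```text
time: 5.62
tool_pos: [636.7, 24.4, 249.0]
tcp_rot: [3.14, -0.0, 0.051]
contact_force: [0.5, -4.0, 2.8]
grip_width: 0.5
```

Emit:
play_rows(moves=[255,0,-1,0,0,255,0,-1,0,0])

```text
time: 5.78
tool_pos: [636.7, 24.6, 249.0]
tcp_rot: [3.139, -0.0, 0.051]
contact_force: [0.1, -7.1, 2.4]
grip_width: 0.5
```

```bash
python3 - <<'E'
from tgt import *
print(kin(),bot.get_obs()["contact_force"])
snap("wrist","w6",1.5); im=cv2.imread('pics/w6_raw.png')[150:280,90:310];cv2.imwrite('pics/w6c.png',cv2.resize(im,None,fx=3.5,fy=3.5,interpolation=cv2.INTER_CUBIC))
E
```

```text
[-3.50e+01  3.01e+01  2.49e+02 -1.00e-01] [ 0.12071387 -7.11723637  2.3773201 ]
```

View pics/w6c.png

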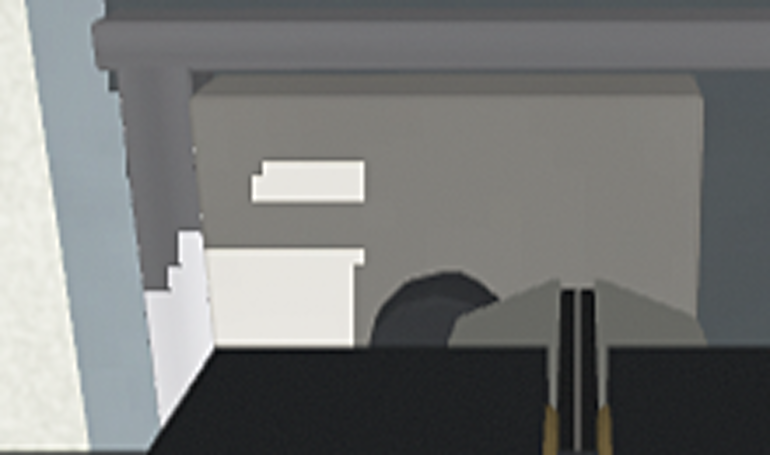

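Emit:
play_rows(moves=[255,0,3,-1,0,255,0,8,-8,0,255,0,12,-40,0,255,0,12,-75,0,255,0,12,-75,0])

```text
time: 6.25
tool_pos: [639.0, 14.1, 331.6]
tcp_rot: [3.141, -0.012, 0.052]
contact_force: [0.4, 0.9, 2.3]
grip_width: 0.6
```

```bash
python3 - <<'E'
from tgt import *
from scipy.spatial.transform import Rotation as R
o=bot.get_obs()
print(kin(),o["contact_force"])
c=snap("wrist","w7",1.5); snap("scene","scene7",3,(150,100,340,260))
A=np.eye(4);A[:3,:3]=R.from_euler('xyz',[np.pi,0,p[2]]).as_matrix();A[:3,3]=o["tool_pos"]
print("vent target y",K(p,[[-35,50,228]]))
E
```

```text
[-33.2  19.4 331.6  -0. ] [0.39597686 0.90945334 2.26877975]
vent target y [[635.5700473   44.54382596 228.        ]]
```

View pics/w7.png

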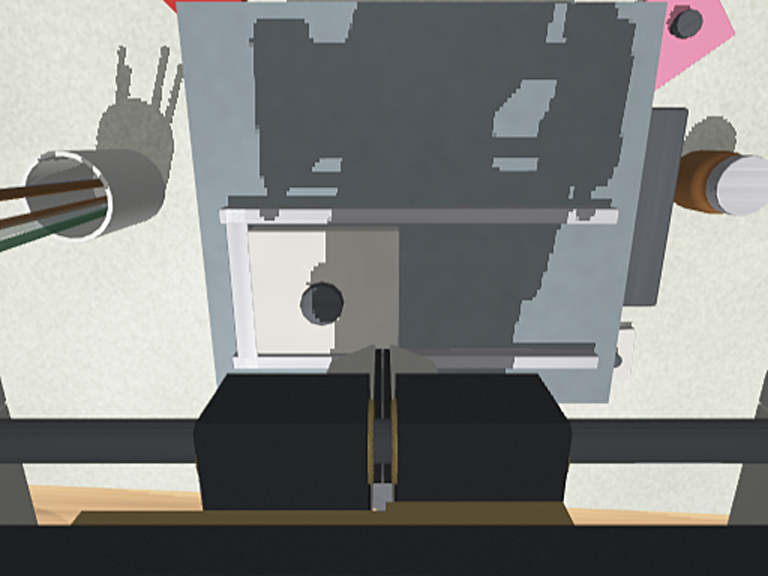

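View pics/scene7.png

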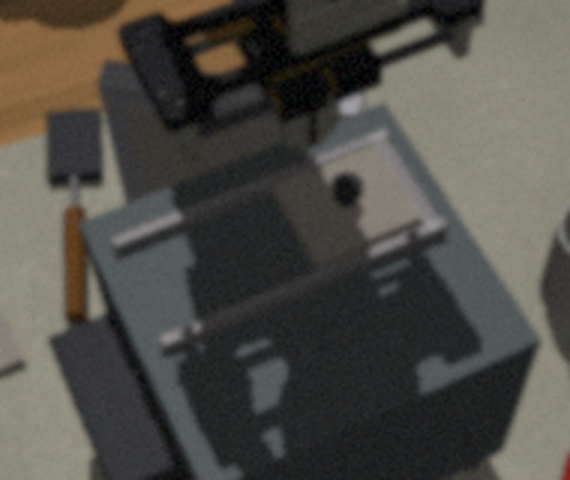

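Emit:
play_rows(moves=[255,-35,6,0,0,255,-70,12,0,0,255,-105,18,0,0,255,-140,24,0,0,255,-175,30,0,0,255,-210,38,0,0,255,-242,44,0,0,255,-242,44,0,0])

```text
time: 7.02
tool_pos: [392.6, -42.1, 323.2]
tcp_rot: [-3.141, 0.004, 0.051]
contact_force: [1.9, -0.6, 0.6]
grip_width: 0.4
```

```bash
python3 - <<'E'
from tgt import *
print(kin(),bot.get_obs()["contact_force"])
snap("top","top8",3,(195,130,395,320))
E
```

```text
[-2.821e+02 -2.390e+01  3.232e+02 -1.000e-01] [ 1.89518157 -0.62530986  0.55271699]
```

View pics/top8.png

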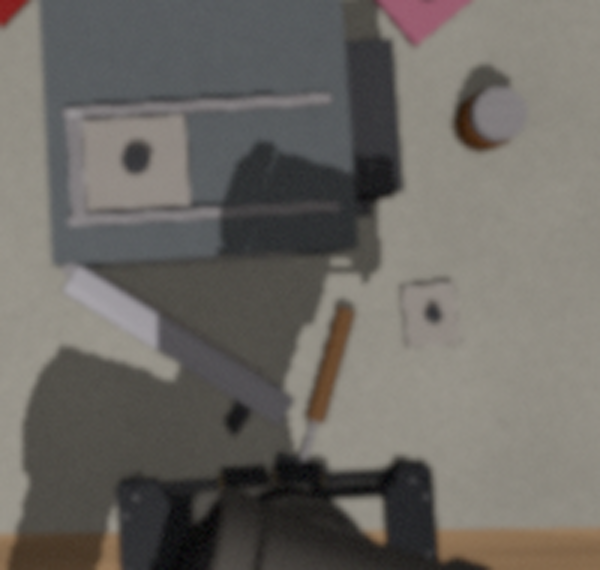

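Emit:
play_rows(moves=[255,0,-6,35,0,255,0,-6,70,0,255,0,-6,100,0,255,0,-6,120,0,255,0,-6,128,0,255,0,-6,128,0])

```text
time: 7.57
tool_pos: [396.7, -35.7, 193.9]
tcp_rot: [-3.14, 0.005, 0.052]
contact_force: [0.7, -0.4, 0.2]
grip_width: 0.3
```

```bash
python3 - <<'E'
from tgt import *
print(kin(),bot.get_obs()["contact_force"])
snap("wrist","w9",1.5);snap("scene","scene9",3,(130,60,330,240))
E
```

```text
[-277.7  -17.7  193.9   -0. ] [ 0.683434   -0.42402398  0.220355  ]
```

View pics/w9.png

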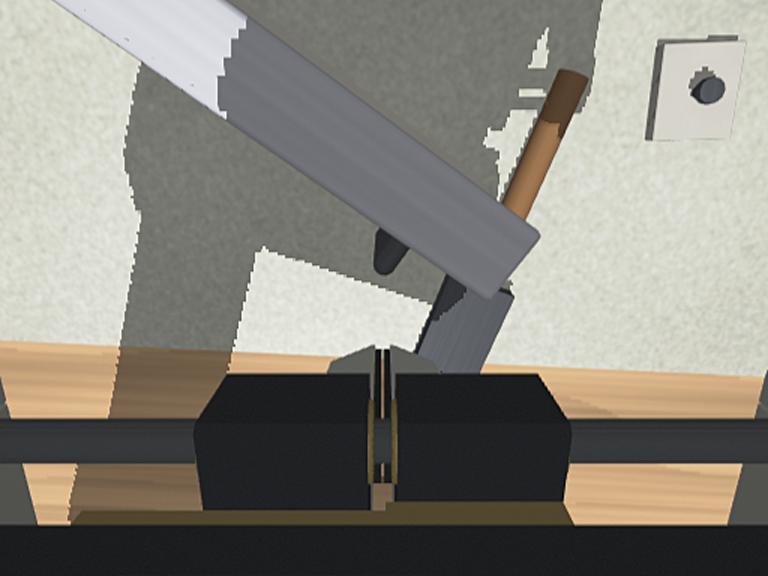

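View pics/scene9.png

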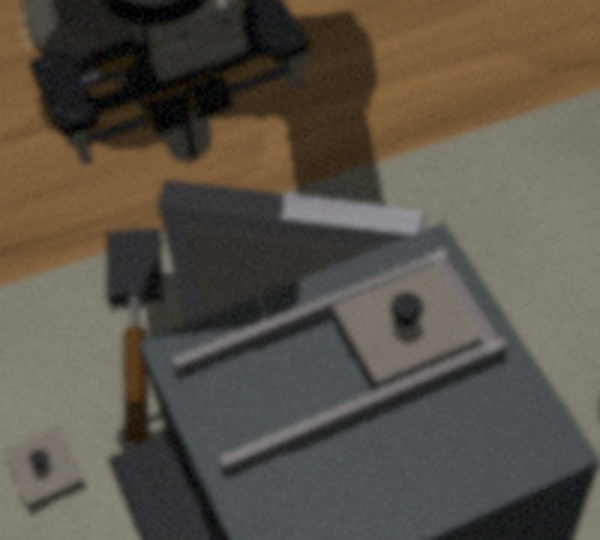

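```bash
python3 - <<'E'
from tgt import *
from scipy.spatial.transform import Rotation as R
o=bot.get_obs(); c=load("scene9")
Rm=R.from_euler('xyz',[np.pi,0,p[2]]).as_matrix()
for P in [(0,0,22),(9.5,0,22),(-9.5,0,22),(0,0,10),(9.5,0,10),(0,95,-44),(0,-95,-44),(37,95,-44),(37,-95,-44),(-37,95,-44)]:
    q=proj(c,[o["tool_pos"]+Rm@P])[0]; print(P,((q-[130,60])*3).round())
E
```

```text
(0, 0, 22) [191. 170.]
(9.5, 0, 22) [196. 178.]
(-9.5, 0, 22) [187. 162.]
(0, 0, 10) [189. 160.]
(9.5, 0, 10) [194. 168.]
(0, 95, -44) [ 61. 154.]
(0, -95, -44) [294.  71.]
(37, 95, -44) [ 77. 189.]
(37, -95, -44) [314. 103.]
(-37, 95, -44) [ 45. 121.]
```

Emit:
play_rows(moves=[255,10,0,0,0,255,20,0,0,0,255,28,0,0,0,255,36,0,0,0,255,44,0,0,0,255,52,0,0,0,255,60,0,0,0,255,68,0,0,0])

```text
time: 8.33
tool_pos: [465.9, -32.8, 195.7]
tcp_rot: [3.142, 0.001, 0.051]
contact_force: [-2.6, -0.5, 0.7]
grip_width: 0.7
```

```bash
python3 - <<'E'
from tgt import *
print(kin(),bot.get_obs()["contact_force"])
snap("wrist","w10",1.5)
E
```

```text
[-208.5  -18.4  195.7   -0. ] [-2.63548196 -0.49719469  0.71811643]
```

View pics/w10.png

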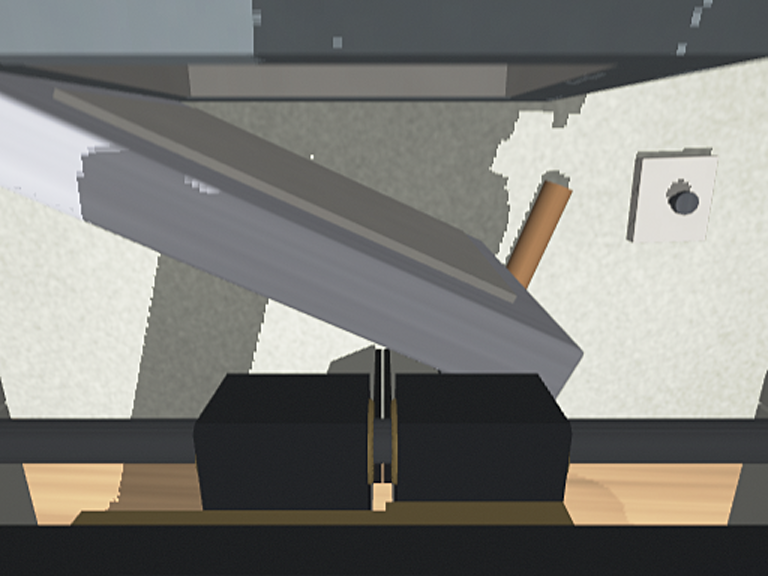

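Emit:
play_rows(moves=[255,6,0,0,0,255,12,0,0,0,255,18,0,0,0,255,24,0,0,0,255,30,0,0,0,255,36,0,0,0,255,42,0,0,0,255,48,0,0,0])

```text
time: 9.05
tool_pos: [513.9, -30.5, 195.9]
tcp_rot: [3.141, 0.0, 0.051]
contact_force: [-2.5, -2.0, -0.2]
grip_width: 0.5
```

Emit:
play_rows(moves=[255,2,0,0,0,255,4,0,0,0,255,6,0,0,0,255,8,0,0,0,255,9,0,0,0,255,10,0,0,0])

```text
time: 9.55
tool_pos: [523.4, -29.9, 196.0]
tcp_rot: [3.141, -0.0, 0.051]
contact_force: [-2.8, -1.2, 0.4]
grip_width: 0.4
```

Emit:
play_rows(moves=[255,1,0,0,0,255,2,0,0,0,255,3,0,0,0,255,3,0,0,0])

```text
time: 9.88
tool_pos: [526.5, -29.7, 196.0]
tcp_rot: [3.142, -0.0, 0.051]
contact_force: [-0.9, -0.0, -0.4]
grip_width: 0.7
```

Emit:
play_rows(moves=[255,1,0,0,0,255,2,0,0,0,255,2,0,0,0])

```text
time: 10.13
tool_pos: [528.5, -29.6, 195.9]
tcp_rot: [3.142, -0.0, 0.051]
contact_force: [-1.7, -0.8, 0.2]
grip_width: 0.4
```

```bash
python3 - <<'E'
from tgt import *
print(kin(),bot.get_obs()["contact_force"])
snap("wrist","w11",1.5)
E
```

```text
[-145.8  -18.5  195.9   -0. ] [-1.68033175 -0.80374157  0.15125163]
```

View pics/w11.png

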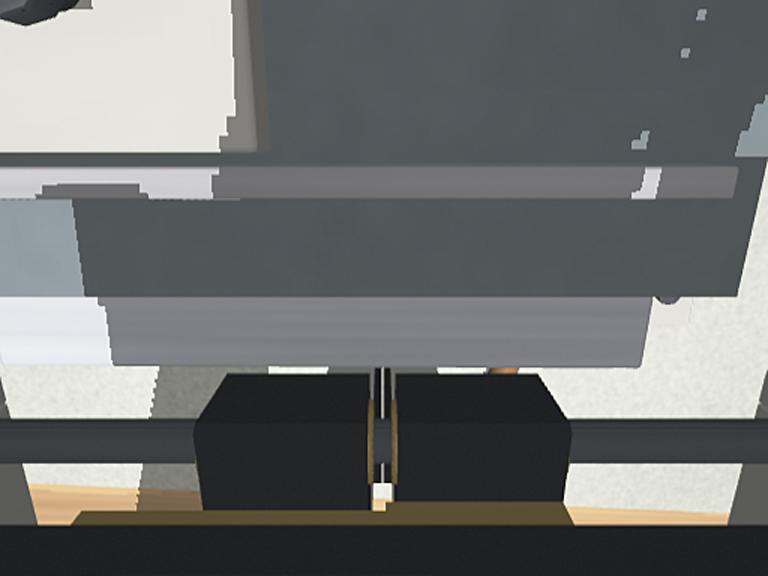

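Emit:
play_rows(moves=[255,1,0,0,0,255,2,0,0,0,255,2,0,0,0])

```text
time: 10.43
tool_pos: [529.1, -29.6, 196.0]
tcp_rot: [3.141, 0.003, 0.052]
contact_force: [-7.2, -1.2, 4.0]
grip_width: 0.8
```

Emit:
play_rows(moves=[255,1,0,0,0,255,1,0,0,0])

```text
time: 10.6
tool_pos: [529.1, -29.6, 195.9]
tcp_rot: [3.142, 0.005, 0.052]
contact_force: [-11.1, -2.5, 5.5]
grip_width: 0.4
```

Emit:
play_rows(moves=[255,1,0,0,0,255,1,0,0,0])

```text
time: 10.77
tool_pos: [529.1, -29.5, 196.0]
tcp_rot: [3.142, 0.007, 0.052]
contact_force: [-15.0, -2.4, 8.5]
grip_width: 0.6
```

Emit:
play_rows(moves=[255,-4,0,0,0,255,-12,0,0,0,255,-40,0,0,0,255,-75,0,0,0,255,-100,0,-20,0,255,-120,0,-40,0,255,-120,0,-60,0,255,-120,0,-60,0])

```text
time: 11.43
tool_pos: [413.5, -35.8, 259.7]
tcp_rot: [3.139, -0.008, 0.051]
contact_force: [0.6, 0.1, -0.3]
grip_width: 0.1
```

```bash
python3 - <<'E'
from tgt import *
print(kin(),bot.get_obs()["contact_force"])
snap("wrist","w12",1.5);snap("top","top12",3,(195,110,395,310));snap("scene","scene12",1.5)
E
```

```text
[-2.609e+02 -1.870e+01  2.597e+02 -1.000e-01] [ 0.58503683  0.10588184 -0.3350176 ]
```

View pics/w12.png

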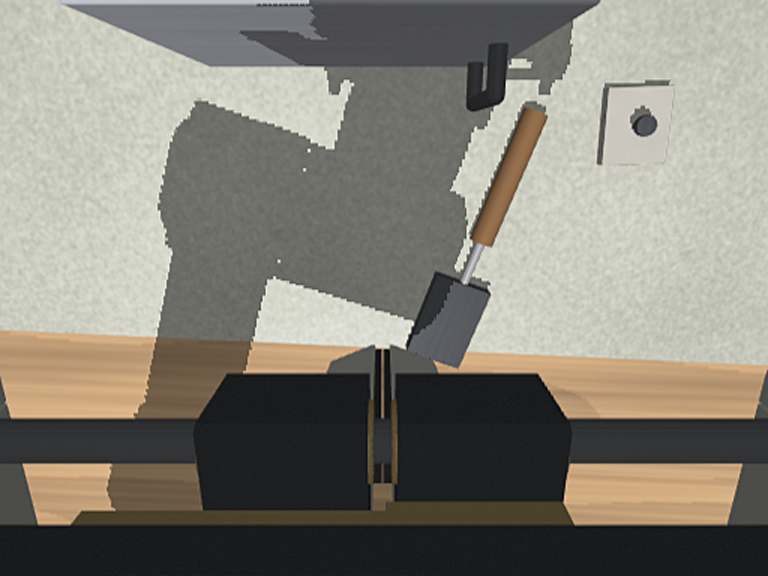

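View pics/top12.png

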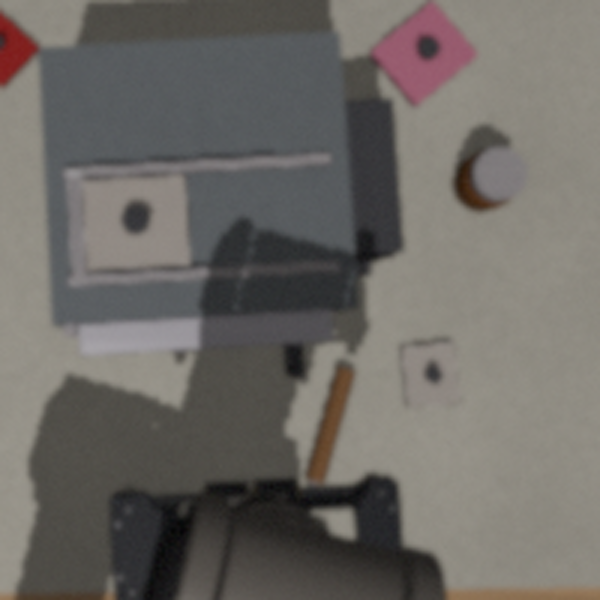

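View pics/scene12.png

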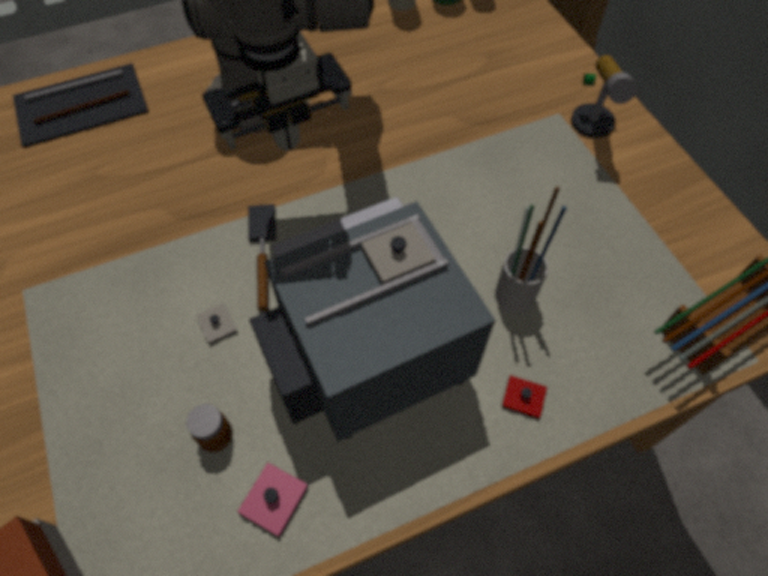

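```bash
python3 - <<'E'
from tgt import *
c=load("top12")
for a in (0,0.03):
    print(a,((proj(c,K(p,[D(a,0,25,215),D(a,200,25,215),D(a,100,25,215)]))-[195,110])*3).round(1).tolist())
print("cover home corners",((proj(c,K(p,[[-70,90,236],[0,90,236],[0,10,236],[-70,10,236]]))-[195,110])*3).round(1).tolist())
im=cv2.imread("pics/top12_raw.png")[205:240,210:325]; im=cv2.convertScaleAbs(im,alpha=1.8)
cv2.imwrite("pics/t12c.png",cv2.resize(im,None,fx=6.5,fy=6.5,interpolation=cv2.INTER_CUBIC))
E
```

```text
0 [[77.5, 354.4], [332.8, 339.4], [205.5, 346.9]]
0.03 [[76.5, 354.4], [332.2, 347.2], [204.7, 350.8]]
cover home corners [[84.3, 268.7], [79.6, 178.2], [183.2, 172.5], [188.5, 262.8]]
```

View pics/t12c.png

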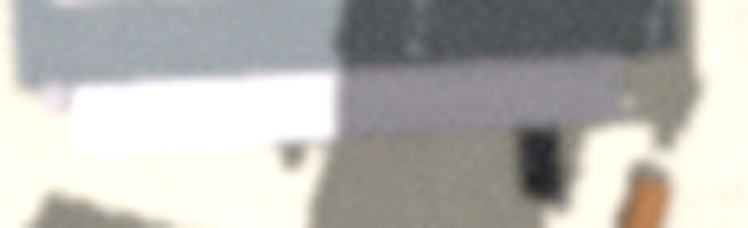

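```bash
python3 - <<'E'
from tgt import *
print(bot.get_obs()["contact_force"],bot.get_obs()["time"]); print(bot.close_job())
E
```

```text
[-0.17001736  0.48422255 -0.31736933] 11.5833
the job is handed in; nothing more can be done
None
```

The kiln is closed up and the job is handed in at 11.6 s. The cover rests against the stop over the vent, and the front door is shut.

- **Cover:** My first pass aimed at the slab's edge. It went over the top without moving the cover, because the closed fingertips reach less far ahead of the TCP than the stated 22 mm. I then pushed the cover by its knob, without gripping it, until it stopped moving and the force rose to about 7 N. The last top picture puts it within about 2 mm of the home position.
- **Door:** I pushed the bare face above the handle until it stopped moving. The force was then about 15 N along x and about 17 N in all. In the last picture its outer edge matches the shut angle to about 0.002 rad.
- **Other things:** The pictures show the pot, jar, paddle and look-alike covers where they were. I judged this by eye and did not measure it. The tool was clear of everything, with contact force under 1 N.

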